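Book a slide cassette into the slide scanner

TASK

Take the cordless code reader from its cradle and point its window squarely at the centre of the barcode label on the slide cassette, about 7 cm away, holding it steady there for a good second. Then lay the reader back in its cradle as it was, and after that push the cassette gently into the slide scanner until it is fully home, with its flange against the front of the machine. Leave everything else on the bench as it stands.

Things in the scene. Friction and masses are not known exactly. Their poses are not given: they have to be found in the camera images.
- reader: cordless code reader: grey handle 150 x 32 x 28 mm (x, y, z), black head 46 mm wide bent 30 deg down at its front. Origin under the handle's middle, x towards the head, z up. Handle spans x = -75..75 mm; head reaches x = 120 mm and 15 mm below the handle. 0.14 to 0.28 kg, centre of mass near x = 17 mm; grip the handle across y between the saddles, at x = -25..25 mm
- window: the reader's dark window on the end of its head, 36 x 22 mm, fixed to the reader at (112, 0, -1) mm in the reader's frame. Origin at its centre; its z axis points out along the line of sight, that is 30 degrees below the reader's x axis; y is the reader's y
- cradle: fixed aluminium cradle: base plate 170 x 100 x 10 mm, two saddles 12 mm thick at x = -55 and 52 mm that carry the handle's underside 45 mm above the table; their flared prongs (41 mm apart at the bottom, 47 at the top) rise to 67 mm. Origin under the base's centre, x along the resting reader towards its head
- seat (a point): point on the cradle where the reader's origin rests (45 mm above the table)
- nose_rest (a point): point on the cradle where the centre of the reader's window is when it rests
- label: white barcode label 50 x 32 mm on the sloping end of the cassette. Origin at its centre; z is its outward normal, 52 degrees above the horizontal, leaning out from the machine's front; y runs along the long side, level
- cassette (a joint): slide of the cassette into the scanner, m: 0 fully out, 0.09 fully home (flange against the machine's front); starts between 0 and 0.03; needs about 2 to 3 N and stays where it is left
- push_face (a point): centre of the cassette's upright outer end face, 70 mm wide, 32 mm high (31 to 63 mm above the table), below the label; moves with the cassette. Above it the label slope rises to 98 mm within 45 mm inward; a flange 112 mm wide, 8 mm thick, 103 mm high, begins 65 mm inward
- scanner: the fixed white slide scanner: front faces its -x, cassette goes in along its +x. Origin under its centre; front face at x = -170 mm, 300 mm wide; front section 118 mm high, the main housing behind x = -70 mm 190 mm high (to x = 170 mm). A loading shelf 112 mm wide reaches out to x = -325 mm, its top 30 mm above the table
- media_bottle: bystander, not to be disturbed: amber glass bottle, white cap, 60 mm across, 110 mm tall; origin under its centre
- beaker: bystander, not to be disturbed: open glass beaker, 70 mm across, 85 mm tall; origin under its centre
- dishes: bystander, not to be disturbed: stack of three clear round dishes, 90 mm across, 47 mm tall; origin under its centre
- slide_box: bystander, not to be disturbed: closed cardboard box, 85 x 170 x 32 mm tall; origin under its centre
- tip_box: bystander, not to be disturbed: grey box with a clear lid, 120 x 85 x 70 mm tall; origin under its centre
- marker: bystander, not to be disturbed: pen with a black cap lying along its x axis, 135 mm long, 15 mm thick; origin under the pen 45 mm from its tail
- tray: bystander, not to be disturbed: empty shallow steel tray, 140 x 100 x 20 mm tall; origin under its centre
Not all that is in view belongs to the job. Of the things shaped like the reader, the grey one is meant.

How it is judged:
On the way, in this order (a step that is already met when the one before it is completed fails the run):
1. the line of sight passes within 12 mm of the label centre in each direction, window 40 to 110 mm away, square within 0.30 rad, steady (below 20 mm/s, 0.15 rad/s) for 1 s (x of label in the frame of window between -0.012 and 0.012 m and y of label in the frame of window between -0.012 and 0.012 m and z of label in the frame of window between 0.04 and 0.11 m and angle between the z axis of window and the z axis of label, either way round below 0.3 rad and linear speed of reader below 0.02 m/s and angular speed of reader below 0.15 rad/s), for 1 s.
2. the reader lies back in its cradle, released (distance between reader and seat below 0.012 m and distance between window and nose_rest below 0.015 m and angle between reader's own z axis and vertical below 0.12 rad and linear speed of reader below 0.02 m/s and contact force between reader and the fingers below 0.1 N), for 0.2 s.
3. the cassette is fully home (value of joint cassette above 0.086 m), for 0.2 s.
At the end, for the whole second after the job is handed in: The reader rests in its cradle, head the same way as before (origin within 12 mm of the seat, window within 15 mm of its rest, upright within 0.12 rad), released and still, and the cassette is at rest fully home (slide above 86 mm of 90) (all of step 2 and value of joint cassette above 0.086 m and velocity of joint cassette below 0.01 m/s); the robot touches nothing.
It fails at once if the cassette is pushed faster than 0.25 m/s (velocity of joint cassette above 0.25 m/s).
It fails at once if a bystander is moved by more than 30 mm or tipped over (distance of any of media_bottle, beaker, dishes, slide_box, tip_box, marker, tray from where it was at the start of the episode above 0.03 m or angle between any of media_bottle, beaker, dishes, slide_box, tip_box, marker, tray's own z axis and vertical above 0.5 rad).
It also fails if it takes over 61 s, if anything falls off the work surface, if the arm or the gripper's body presses on something with over 40 N, if the wrist force passes 120 N, or if a joint passes its speed limit or range.

ROBOT

A 6-joint arm with a two-finger parallel gripper is mounted at the origin on the work surface. World frame = base frame: x ahead of the robot, y to its left, z up, the work surface at z = 0. Lengths are in m, angles in rad, forces in N, time in s.
With the tool pointing down it reaches from about 0.35 to 0.775 m from the base axis. Payload 7.3 kg.
Tool frame: the origin (TCP) lies midway between the tips of the shut fingers; the grasp point (between the pads) lies 19 mm behind it (tcp_to_grasp is the distance from the TCP to the grasp point, in m); z points along the fingers, y is the line along which they close (so a half turn about z gives the same grasp; the last joint's range is limited). The gripper opens to 92 mm and grips with 3 to 60 N. Pads are 19 mm wide; open, the fingers measure 130 mm over their backs; the gripper's body (75 mm by 190 mm) begins 47 mm behind the grasp point.
Start: joints at [0.999, 0.342, 1.524, -0, 1.275, -0.146], TCP at [0.217, 0.478, 0.193] pointing down, gripper open.
Joint ranges: [-2.53, 2.53], [-0.77, 2.02], [0.04, 2.7], [-1, 4.14], [0.28, 2.66], [-3.11, 3.11]. Speed limits (rad/s): [2.57, 2.57, 3.14, 3.14, 3.14, 3.14].

INTERFACE

Orientations are given as [roll, pitch, yaw] about the fixed x, y, z axes, in that order (R = Rz(yaw) Ry(pitch) Rx(roll)).
In Python, from cell import observe, read_camera, calibration, hand_in, tcp_to_grasp gives the robot as it stands.
- The arm moves only by the tool send_rows, never from a script. Its argument "targets" is a list of rows, each a list of 5 numbers: the opening, from 0 (shut) to 1 (fully open), then the shift along the world's x, y, z in m, then the turn about the world's z in rad. A call has 1 to 5 rows; each row shifts and turns the commanded pose from where the row before left it; what a row does not reach is not made up. A row lasts 1/10 s, in which the tool goes at most 50 mm and 8.59 degrees, less where a joint would pass 70% of its speed; a pose out of reach is approached as far as the arm can. A call is refused whole if a number of a shift passes 0.05 or a number of a turn 0.15, either way. A call with a gripper value outside its range is refused whole. The fingers move at their own pace and stop on an object; "grip_force" is the grip in N (left out, the last holds). Time passes only in rows, so rows that do not move let the fingers close. It gives the time, the measured TCP pose, the force, the opening and the grip force at its end, in the units of the state.
- observe(): the state, without advancing time (a new reading comes with each control period).
- read_camera(name): name is "side" or "top" or "wrist"; returns (picture, depth): 480x640x3 uint8, red, green, blue; 480x640 float32, m along the optical axis (not along the pixel's ray), 0 where there is no reading.
- calibration(name): a dict with "intrinsics" (3x3 intrinsics, pixels), "world_to_cam" (4x4, takes a point from world to camera coordinates); the wrist camera has in their place "hand_eye" (4x4, takes a point from camera to tool coordinates, whose origin is the TCP and whose axes are the flange's). Camera axes: x right, y up, looking along -z (the intrinsics and any distortion apply to the point x, -y, -z); pixel columns grow to the right and rows downward; lengths in m; the calibration is good to about 2 mm. The wrist camera is an equidistant fisheye: a pixel r from the principal point sees the ray r / f radians off the axis. A picture is of the moment at which its call begins: read the wrist's pose just before it. calibration takes no time and is no camera call.
- hand_in(): hands the job in; it is judged then, once.
The state is a dict: "time": time; "qpos": joint angles; "qvel": joint speeds; "joint_efforts": joint torques, N m; "tool_pos": TCP position; "tool_rot": TCP orientation; "contact_force": force on the tool from outside, world axes, zero at the start; "torque": the same for the moment, N m; "opening": finger opening in m; "grip_force": force on a finger pad.
Only numpy, scipy, OpenCV 4.12 (cv2) and the standard library are available. Lean on these libraries where they do the work, as an engineer would, in place of code of your own. Each camera call takes 0.05 s, during which the arm holds its last target. There are 200 camera calls.

## Working session

There is one attempt and no reset: what is moved stays moved. The work goes in short steps, Python scripts to look and compute and a tool call to move; the robot and the scene stay as the last step left them, time stands still between calls to the robot, and variables do not carry over. Pictures are saved under pics/ and viewed, at most 10 in all, crops included, and the job is handed in when it is done.

Besides the shell and the picture viewer there is one more tool, called as name(argument=value, ...) on one line, values as JSON. send_rows: Moves the arm, as the interface text tells. Its arguments: {"type":"object","properties":{"targets":{"type":"array","items":{"type":"array","items":{"type":"number"}}},"grip_force":{"type":"number"}},"required":["targets"]}

```bash
mkdir -p pics; ls; python3 - <<'E'
from cell import *
import cv2,numpy as np
print(observe(), tcp_to_grasp)
for n in("top","side"):
    p,d=read_camera(n); cv2.imwrite(f"pics/{n}0.png",p[:,:,::-1]); np.savez(f"{n}0.npz",p=p,d=d)
    c=calibration(n); print(n,c)
E
```

```text
pics
{'time': 0.0, 'qpos': array([ 9.98994017e-01,  3.42711176e-01,  1.52505391e+00, -2.33082267e-05,
        1.27538281e+00, -1.46029691e-01]), 'qvel': array([-0.0002916 ,  0.00051464,  0.0014181 ,  0.00046156, -0.00087895,
        0.00112929]), 'joint_efforts': array([-3.14480189e-03, -4.31243420e+01, -2.44214022e+01,  7.14499829e-02,
        5.61124727e-02, -1.19364522e-04]), 'tool_pos': array([0.21658029, 0.47772534, 0.19223812]), 'tool_rot': array([-3.14005072e+00, -2.04253994e-04,  2.71582668e+00]), 'contact_force': array([-0.39184913, -0.54666468,  0.51761384]), 'torque': array([ 0.01796669,  0.01292173, -0.02529763]), 'grip_force': 0.0, 'opening': 0.09152474502428712} 0.0188
top {'intrinsics': array([[581.65034419,   0.        , 323.29788861],
       [  0.        , 581.65034419, 237.03409447],
       [  0.        ,   0.        ,   1.        ]]), 'world_to_cam': array([[ 0.02901006, -0.9995778 , -0.00162253, -0.08334687],
       [ 0.99140907,  0.0285658 ,  0.12764034, -0.50480232],
       [-0.1275401 , -0.00531144,  0.99181919, -1.462722  ],
       [ 0.        ,  0.        ,  0.        ,  1.        ]])}
side {'intrinsics': array([[622.97038802,   0.        , 325.7134551 ],
       [  0.        , 622.97038802, 228.20916294],
       [  0.        ,   0.        ,   1.        ]]), 'world_to_cam': array([[ 0.7960167 , -0.60483798, -0.02298754, -0.47993485],
       [ 0.37504899,  0.46307434,  0.80305692, -0.20268459],
       [-0.47507439, -0.64786817,  0.59545878, -1.93828665],
       [ 0.        ,  0.        ,  0.        ,  1.        ]])}
```

View pics/top0.png

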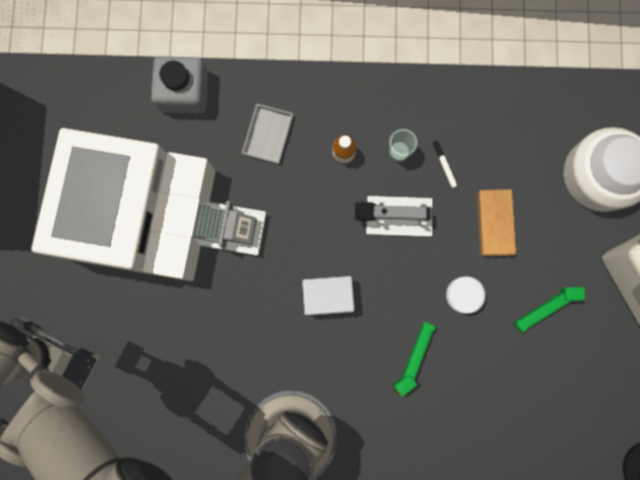

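View pics/side0.png

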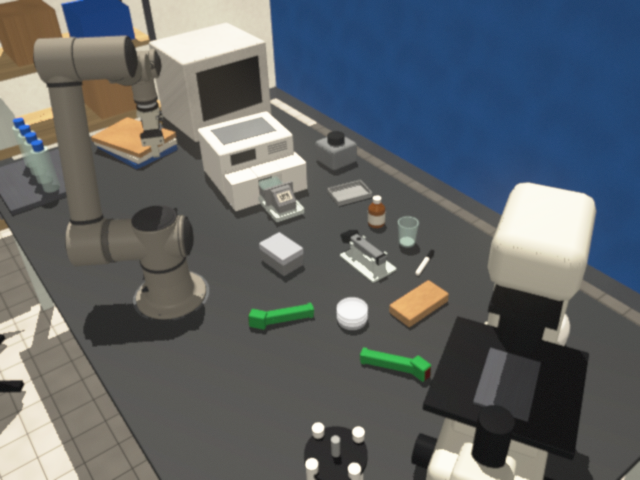

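Top view: the grey reader with a black head lies in the white cradle at (400,212), head at (363,211). The two green look-alikes are at (550,310) and (418,358) and are decoys. The cassette label is at (243,228). The side view agrees: reader at (366,247), cassette at (283,200). Next I'll confirm this in a crop and measure.

```bash
cat > h.py <<'E'
import numpy as np,cv2
from cell import *
def cloud(n,d):
    c=calibration(n);K=c["intrinsics"];v,u=np.mgrid[0:480,0:640]
    P=np.stack([(u-K[0,2])/K[0,0]*d,-(v-K[1,2])/K[1,1]*d,-d,np.ones_like(d)],-1)
    W=P@np.linalg.inv(c["world_to_cam"]).T
    W[d==0]=np.nan
    return W[...,:3]
def rect(p): # xy points, metres
    r=cv2.minAreaRect((p*1000).astype(np.float32)); return r
E
python3 - <<'E'
from h import *
z=np.load("top0.npz");p,d=z["p"],z["d"];W=cloud("top",d)
s=np.load("side0.npz");Ws=cloud("side",s["d"])
a=cv2.resize(p[180:245,350:440],None,fx=4.4,fy=4.4,interpolation=2)
b=cv2.resize(p[190:265,190:275],None,fx=4.4,fy=4.4,interpolation=2)
H=max(a.shape[0],b.shape[0]);im=np.zeros((H,a.shape[1]+b.shape[1],3),np.uint8);im[:a.shape[0],:a.shape[1]]=a;im[:b.shape[0],a.shape[1]:]=b
cv2.imwrite("pics/crop1.png",im[:,:,::-1])
def reg(u0,u1,v0,v1): 
    m=np.zeros((480,640),bool);m[v0:v1,u0:u1]=1;return m
R=reg(345,445,185,245)
for lo,hi in((.004,.018),(.055,.069),(.069,.08)):
    m=R&(W[...,2]>lo)&(W[...,2]<hi);print(lo,m.sum(),rect(W[m][:,:2]), np.nanmedian(W[m],0))
print("table z",np.nanmedian(W[reg(300,345,230,260)][:,2]))
B=reg(190,275,195,265)
for lo,hi in((.022,.036),(.095,.112),(.11,.125)):
    m=B&(W[...,2]>lo)&(W[...,2]<hi);print(lo,m.sum(),rect(W[m][:,:2]))
for u in range(205,268,3): print(u,np.round(W[229,u],3),p[229,u])
E
```

```text
0.004 1832 ((576.0093383789062, -254.72607421875), (157.83985900878906, 262.5072021484375), 1.589141845703125) [ 0.55053714 -0.26304635  0.00910492]
0.055 291 ((571.0843505859375, -242.95986938476562), (58.19612121582031, 192.21710205078125), 0.516880214214325) [ 0.56307235 -0.2172624   0.06543266]
0.069 828 ((571.2362670898438, -245.11654663085938), (53.87495803833008, 186.43701171875), 0.3867282271385193) [ 0.57032835 -0.2467698   0.07369258]
table z 0.0002889225044356847
0.022 847 ((505.1778869628906, 178.83154296875), (174.71987915039062, 182.25308227539062), 78.96211242675781)
0.095 490 ((521.9869995117188, 198.14697265625), (145.1686248779297, 121.32841491699219), 1.8102613687515259)
0.11 285 ((537.8574829101562, 234.93588256835938), (114.83468627929688, 80.71194458007812), 19.5)
205 [0.516 0.231 0.056] [109 116 110]
208 [0.515 0.222 0.065] [ 99 104 100]
211 [0.513 0.212 0.076] [110 117 111]
214 [0.518 0.211 0.044] [113 120 114]
217 [0.516 0.2   0.059] [101 107 102]
220 [0.515 0.191 0.072] [127 131 126]
223 [0.511 0.178 0.1  ] [147 144 141]
226 [0.511 0.17  0.104] [158 155 150]
229 [0.512 0.164 0.095] [164 160 157]
232 [0.512 0.156 0.096] [159 156 152]
235 [0.513 0.149 0.094] [116 114 111]
238 [0.514 0.143 0.09 ] [182 173 154]
241 [0.515 0.136 0.083] [106 102  93]
244 [0.515 0.129 0.08 ] [113 108  98]
247 [0.517 0.123 0.073] [157 150 134]
250 [0.518 0.116 0.066] [128 124 119]
253 [0.519 0.109 0.062] [102 100  99]
256 [0.522 0.105 0.036] [130 134 127]
259 [0.523 0.097 0.036] [143 146 138]
262 [0.524 0.09  0.029] [136 140 131]
265 [0.528 0.085 0.002] [49 49 49]
```

View pics/crop1.png

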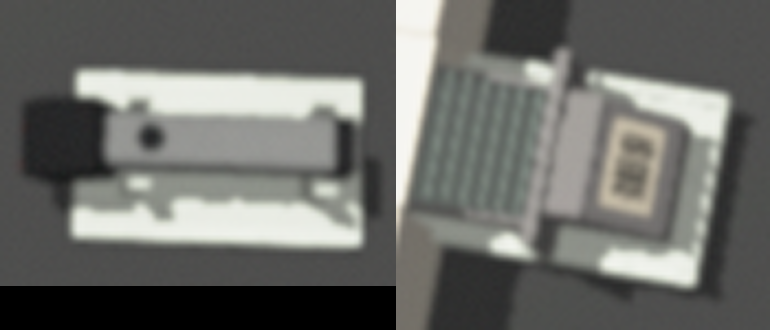

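The crop confirms it: grey handle with black head in the cradle, and the label on the cassette's slope. Next are precise fits.

```bash
python3 - <<'E'
from h import *
from scipy import ndimage as N
z=np.load("top0.npz");p,d=z["p"].astype(int),z["d"];W=cloud("top",d)
c=calibration("top");K=c["intrinsics"];Ci=np.linalg.inv(c["world_to_cam"])
def hit(u,v,zz):
    r=Ci[:3,:3]@np.array([(u-K[0,2])/K[0,0],-(v-K[1,2])/K[1,1],-1]);o=Ci[:3,3];return o+r*(zz-o[2])/r[2]
def big(m): 
    l,n=N.label(m);return l==1+np.argmax(N.sum(m,l,range(1,n+1)))
V,U=np.mgrid[0:480,0:640]
R=(U>345)&(U<445)&(V>185)&(V<245)
# handle: pixels z~.073
m=big(R&(abs(W[...,2]-.073)<.004)&(p.sum(2)>250))
q=W[m];a,b=N.binary_erosion(m).sum(),m.sum();print("handle px",b)
us=U[m];vs=V[m];r=cv2.minAreaRect(np.c_[us,vs].astype(np.float32));box=cv2.boxPoints(r)
print("handle",r,[np.round(hit(*x,.073),4) for x in box],np.round(hit(*r[0],.073),4))
# plate silhouette: plate colour + anything in it, z 10mm
m=big(R&(p.min(2)>190)); 
m2=R&(W[...,2]>.006)&(W[...,2]<.014)&(p.sum(2)>330)
r=cv2.minAreaRect(np.c_[U[m2],V[m2]].astype(np.float32));box=cv2.boxPoints(r)
print("plate",r,[np.round(hit(*x,.010),4) for x in box],np.round(hit(*r[0],.01),4))
# label: beige R-B
B=(U>228)&(U<262)&(V>210)&(V<245)
sat=p[...,0]-p[...,2]
m=big(B&(sat>9));r=cv2.minAreaRect(np.c_[U[m],V[m]].astype(np.float32));print("label",m.sum(),r)
q=W[m];cen=q.mean(0);_,_,vt=np.linalg.svd(q-cen);n=vt[2]*np.sign(vt[2][2]);print(cen,"n",n,"elev",np.degrees(np.arcsin(n[2])))
for x in cv2.boxPoints(r): print(np.round(hit(*x,cen[2]),4))
print(np.round(hit(*r[0],.08),4))
# scanner heading: top of front section z=.118
m=big((U<225)&(U>150)&(V>140)&(V<290)&(abs(W[...,2]-.118)<.004));r=cv2.minAreaRect(np.c_[U[m],V[m]].astype(np.float32));print("front",r,[np.round(hit(*x,.118),3) for x in cv2.boxPoints(r)])
# side-camera cloud cross-check
s=np.load("side0.npz");S=cloud("side",s["d"]);ps=s["p"].astype(int)
m=(abs(S[...,2]-.073)<.003)&(abs(S[...,0]-.571)<.06)&(abs(S[...,1]+.245)<.12)&(ps.sum(2)>250);print("side handle",rect(S[m][:,:2]))
for t,c0 in(("bottle",(345,145)),("beaker",(403,145)),("tray",(268,135)),("tip",(328,295))): print(t,np.round(W[c0[1],c0[0]],3))
E
```

```text
handle px 494
handle ((399.966796875, 212.2622833251953), (52.24506759643555, 12.521979331970215), 1.50743567943573) [array([ 0.554, -0.194,  0.073]), array([ 0.5859, -0.1942,  0.073 ]), array([ 0.5862, -0.3256,  0.073 ]), array([ 0.5543, -0.325 ,  0.073 ])] [ 0.5701 -0.2597  0.073 ]
plate ((399.5, 216.5), (39.0, 65.0), 90.0) [array([ 0.6194, -0.1805,  0.01  ]), array([ 0.6243, -0.3514,  0.01  ]), array([ 0.5208, -0.352 ,  0.01  ]), array([ 0.5159, -0.1825,  0.01  ])] [ 0.5698 -0.2666  0.01  ]
label 298 ((243.3076934814453, 227.4615478515625), (13.728129386901855, 21.96500587463379), 11.309932708740234)Traceback (most recent call last):
  File "<stdin>", line 25, in <module>
    u, s, vh = gufunc(a, signature=signature)
               ~~~~~~^^^^^^^^^^^^^^^^^^^^^^^^
    raise LinAlgError("SVD did not converge")
numpy.linalg.LinAlgError: SVD did not converge
```

```bash
python3 - <<'E'
from h import *
from scipy import ndimage as N
z=np.load("top0.npz");p,d=z["p"].astype(int),z["d"];W=cloud("top",d)
c=calibration("top");K=c["intrinsics"];Ci=np.linalg.inv(c["world_to_cam"])
def hit(u,v,zz):
    r=Ci[:3,:3]@np.array([(u-K[0,2])/K[0,0],-(v-K[1,2])/K[1,1],-1]);o=Ci[:3,3];return o+r*(zz-o[2])/r[2]
V,U=np.mgrid[0:480,0:640]
def line(P):
    P=P[np.isfinite(P).all(1)];cc=np.median(P,0);return cc
# label
B=(U>228)&(U<262)&(V>210)&(V<245)
m=B&(p[...,0]-p[...,2]>9);l,n=N.label(m);m=l==1+np.argmax(N.sum(m,l,range(1,n+1)));m=N.binary_fill_holes(m)
r=cv2.minAreaRect(np.c_[U[m],V[m]].astype(np.float32));print("label px",m.sum(),r,U[m].mean(),V[m].mean())
q=W[m];q=q[np.isfinite(q).all(1)];cen=q.mean(0);_,_,vt=np.linalg.svd(q-cen);nn=vt[2]*np.sign(vt[2][2]);print(cen,"n",nn,"elev",np.degrees(np.arcsin(nn[2])),"head",np.degrees(np.arctan2(-nn[1],-nn[0])))
print([np.round(hit(*x,.08),4) for x in cv2.boxPoints(r)],np.round(hit(*r[0],.08),4))
# front top edge line: for each row v find first u from right where z>.11
def fitedge(Wc,zc,tol,mask):
    k=mask&(abs(Wc[...,2]-zc)<tol);P=Wc[k];return P
m=(U<225)&(U>120)&(V>140)&(V<290)&(abs(W[...,2]-.118)<.004)
l,n=N.label(m);m=l==1+np.argmax(N.sum(m,l,range(1,n+1)))
E=[]
for v in range(165,275):
    us=np.where(m[v])[0]
    if len(us)>5:E.append(hit(us.max()+.5,v,.118)[:2])
E=np.array(E)
for _ in range(3):
    k=np.polyfit(E[:,0],E[:,1],1);res=E[:,1]-np.polyval(k,E[:,0]);E=E[abs(res)<max(2*res.std(),.003)]
print("front edge y=",k,"heading of +x:",np.degrees(np.arctan2(1,-k[0])),len(E),res.std(),E[[0,-1]])
s=np.load("side0.npz");S=cloud("side",s["d"]);ps=s["p"].astype(int)
m=(abs(S[...,2]-.073)<.003)&(abs(S[...,0]-.571)<.06)&(abs(S[...,1]+.245)<.12)&(ps.sum(2)>250);print("side handle",rect(S[m][:,:2]))
m=(S[...,2]>.065)&(S[...,2]<.097)&(abs(S[...,0]-.515)<.05)&(abs(S[...,1]-.13)<.05)&(ps[...,0]-ps[...,2]>12);print("side label",m.sum(),S[m].mean(0))
for t,c0 in(("bottle",(345,145)),("beaker",(403,145)),("tray",(268,135)),("tip",(328,295))): print(t,np.round(W[c0[1],c0[0]],3))
E
```

```text
label px 298 ((243.3076934814453, 227.4615478515625), (13.728129386901855, 21.96500587463379), 11.309932708740234) 243.2718120805369 227.50335570469798
[0.51884748 0.13071765 0.08230338] n [-0.09045489 -0.62904743  0.77208629] elev 50.54160759746717 head 81.81715363861721
[array([0.4949, 0.1521, 0.08  ]), array([0.5494, 0.144 , 0.08  ]), array([0.5436, 0.11  , 0.08  ]), array([0.4891, 0.1183, 0.08  ])] [0.5192 0.1311 0.08  ]
front edge y= [-0.14193448  0.31984732] heading of +x: 81.92171174822215 101 0.0011102544828110465 [[0.66641263 0.22341398]
 [0.39684876 0.26161253]]
side handle ((560.18212890625, -270.4630432128906), (42.921348571777344, 149.00172424316406), 0.7321485280990601)
side label 161 [0.51725435 0.13079053 0.07907729]
bottle [ 0.73  -0.116  0.106]
beaker [ 0.765 -0.274  0.004]
tray [0.781 0.087 0.008]
tip [ 0.358 -0.085  0.077]
```

send_rows(targets=[[1, 0, -0.03, 0.03, -0.06], [1, 0.02, -0.043, 0.01, -0.064], [1, 0.02, -0.043, 0, -0.064], [1, 0.02, -0.043, 0, -0.064], [1, 0.02, -0.043, 0, -0.064]], grip_force=4)

```text
time: 0.6
tool_pos: [0.297, 0.2744, 0.2328]
tool_rot: [-3.142, 0.0, 2.398]
contact_force: [0.7, 0.5, 0.3]
opening: 0.0916
grip_force: 0.0
```

send_rows(targets=[[1, 0.02, -0.043, 0, -0.064], [1, 0.02, -0.043, 0, -0.064], [1, 0.02, -0.043, 0, -0.064], [1, 0.02, -0.043, 0, -0.064], [1, 0.02, -0.043, 0, -0.064]])

```text
time: 1.1
tool_pos: [0.3971, 0.0593, 0.2329]
tool_rot: [3.141, -0.0, 2.077]
contact_force: [1.3, 0.3, 0.6]
opening: 0.0916
grip_force: 0.0
```

send_rows(targets=[[1, 0.02, -0.043, 0, -0.064], [1, 0.02, -0.043, 0, -0.064], [1, 0.02, -0.043, 0, -0.064], [1, 0.02, -0.043, 0, -0.064], [1, 0.02, -0.043, 0, -0.064]])

```text
time: 1.6
tool_pos: [0.4971, -0.1558, 0.2326]
tool_rot: [-3.141, -0.001, 1.757]
contact_force: [0.7, 0.3, 1.1]
opening: 0.0919
grip_force: 0.0
```

send_rows(targets=[[1, 0.02, -0.043, 0, -0.064], [1, 0.02, -0.043, -0.02, -0.064], [1, 0.02, -0.043, -0.03, -0.06], [1, 0, 0, 0, 0], [1, 0, 0, 0, 0]])

```text
time: 2.1
tool_pos: [0.5534, -0.2772, 0.1846]
tool_rot: [-3.138, -0.003, 1.571]
contact_force: [-1.4, -0.1, 0.6]
opening: 0.0919
grip_force: 0.0
```

```bash
cat >> h.py <<'E'
from scipy.spatial.transform import Rotation as Ro
def wcloud():
    o=observe();p,d=read_camera("wrist");c=calibration("wrist");K=c["intrinsics"]
    v,u=np.mgrid[0:480,0:640];x=(u-K[0,2])/K[0,0];y=(v-K[1,2])/K[1,1];r=np.hypot(x,y)+1e-9
    t=np.tan(np.minimum(r,1.5));P=np.stack([x/r*t*d,-y/r*t*d,-d,np.ones_like(d)],-1)
    T=np.eye(4);T[:3,:3]=Ro.from_euler("xyz",o["tool_rot"]).as_matrix();T[:3,3]=o["tool_pos"]
    W=(P@(T@c["hand_eye"]).T)[...,:3];W[(d==0)|(r>1.3)]=np.nan
    return p,d,W
E
python3 - <<'E'
from h import *
p,d,W=wcloud();cv2.imwrite("pics/w1.png",p[:,:,::-1]);np.savez("w1.npz",p=p,W=W)
print("table",np.nanmedian(W[...,2]))
m=(abs(W[...,2]-.073)<.004)&(abs(W[...,0]-.57)<.05)&(abs(W[...,1]+.26)<.1)&(p.astype(int).sum(2)>220)
q=W[m];print(m.sum(),rect(q[:,:2]),np.median(q,0))
for y0 in(-.32,-.30,-.29,-.28,-.26,-.24,-.22,-.2):
    k=q[abs(q[:,1]-y0)<.004]
    if len(k)>5: print(y0,k[:,0].min(),k[:,0].max())
E
```

```text
table 0.0007766083252677136
5281 ((570.7969970703125, -257.91961669921875), (138.42127990722656, 46.05678939819336), 88.00572967529297) [ 0.57232494 -0.26008311  0.07213371]
-0.32 0.5577053290014522 0.5874561799274209
-0.3 0.5576202280834647 0.5870088313659588
-0.29 0.5575937156710126 0.5874267274430904
-0.28 0.5575630209885849 0.5873556595751331
-0.26 0.5575030075065626 0.5876632828166842
-0.24 0.5574581528222865 0.5881831061563927
-0.22 0.5574356881182853 0.5878040928574055
-0.2 0.5582070846634529 0.5876703597282716
```

View pics/w1.png

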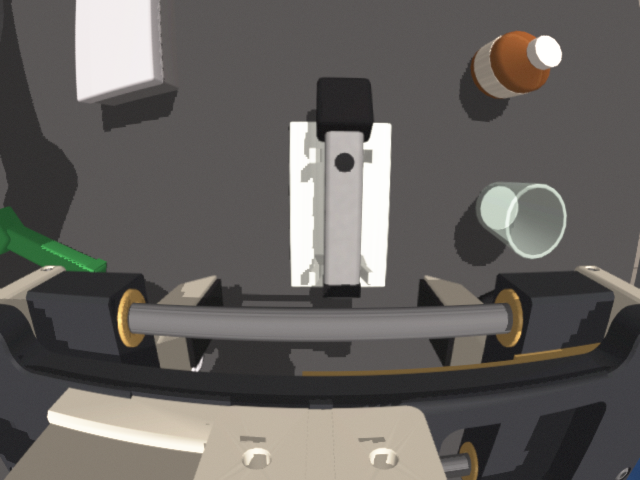

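The wrist view shows the reader at (343,205), straight in the cradle with its heading 90°. Its centreline is at x≈0.572, and the bottle and beaker are clear to the right. Descending.

send_rows(targets=[[1, 0.018, -0.012, -0.03, 0], [1, 0, 0, -0.04, 0], [1, 0, 0, -0.04, 0], [1, 0, 0, -0.03, 0], [1, 0, 0, 0, 0]])

```text
time: 2.65
tool_pos: [0.57, -0.2861, 0.0442]
tool_rot: [-3.136, -0.004, 1.574]
contact_force: [-0.6, 0.4, 0.3]
opening: 0.0917
grip_force: 0.0
```

send_rows(targets=[[0.2, 0, 0, 0, 0], [0.2, 0, 0, 0, 0], [0.2, 0, 0, 0, 0], [0.2, 0, 0, 0, 0], [0.2, 0, 0, 0, 0]], grip_force=4)

```text
time: 3.15
tool_pos: [0.5724, -0.2891, 0.0477]
tool_rot: [3.14, 0.001, 1.572]
contact_force: [0.8, -0.2, -0.5]
opening: 0.0567
grip_force: 0.0
```

send_rows(targets=[[0.2, 0, 0, -0.005, 0], [0.2, 0, 0, 0, 0], [0.2, 0, 0, 0, 0], [0.2, 0, 0, 0, 0], [0.2, 0, 0, 0, 0]])

```text
time: 3.65
tool_pos: [0.5721, -0.289, 0.0418]
tool_rot: [3.141, 0.0, 1.572]
contact_force: [-0.5, -0.1, -0.1]
opening: 0.0198
grip_force: 0.0
```

send_rows(targets=[[0.2, 0, 0, 0, 0], [0.2, 0, 0, 0, 0], [0.2, 0, 0, 0, 0]])

```text
time: 3.95
tool_pos: [0.5721, -0.2889, 0.0418]
tool_rot: [3.141, -0.0, 1.572]
contact_force: [0.8, 0.1, 0.1]
opening: 0.0186
grip_force: 0.0
```

```bash
python3 - <<'E'
from h import *
p,d=read_camera("side");a=cv2.resize(p[190:300,300:440],None,fx=4,fy=4,interpolation=2)
q,_,W=wcloud();cv2.imwrite("pics/s2.png",np.hstack([a,cv2.resize(q[40:350,200:480],(397,440))])[:,:,::-1][:, :800]);print(observe())
E
```

```text
{'time': 4.05, 'qpos': array([-5.87199481e-01,  6.91649086e-01,  1.36728954e+00,  5.37560445e-05,
        1.08254927e+00, -5.88203175e-01]), 'qvel': array([ 0.00069157,  0.00072982,  0.00093333,  0.00053175, -0.00185777,
       -0.00080299]), 'joint_efforts': array([-2.26248434e-03, -5.73768461e+01, -2.18861103e+01,  4.17769386e-02,
        7.58369802e-02, -1.09834505e-05]), 'tool_pos': array([ 0.57209778, -0.28894287,  0.04179571]), 'tool_rot': array([3.14147915e+00, 1.86318088e-05, 1.57177481e+00]), 'contact_force': array([ 0.65559646,  0.02171809, -0.25900714]), 'torque': array([-0.09466269,  0.02055187,  0.03364796]), 'grip_force': 0.0, 'opening': 0.018676652492863967}
```

View pics/s2.png

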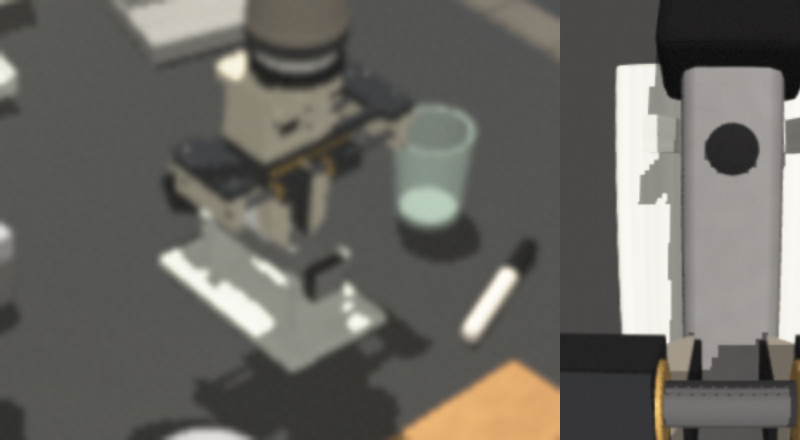

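```bash
python3 - <<'E'
from h import *
p,d,W=wcloud()
m=(abs(W[...,0]-.572)<.008)
for y0 in(-.34,-.32,-.31,-.30,-.28,-.27,-.26,-.24,-.22,-.2,-.18,-.16):
    k=m&(abs(W[...,1]-y0)<.004); print(y0,k.sum(),np.round(np.nanpercentile(W[k][:,2],[5,50,95]),3) if k.sum() else '')
q,d2=read_camera("top");T=cloud("top",d2)
m=(abs(T[...,0]-.572)<.008)
for y0 in np.arange(-.36,-.12,.02):
    k=m&(abs(T[...,1]-y0)<.005); print("top",round(y0,2),k.sum(),np.round(np.nanpercentile(T[k][:,2],[5,50,95]),3) if k.sum() else '')
q2,d3=read_camera("side");S=cloud("side",d3)
k=(S[...,2]>.015)&(S[...,2]<.095)&(abs(S[...,0]-.57)<.06)&(S[...,1]<-.25)&(S[...,1]>-.36)
V,U=np.mgrid[0:480,0:640]
for z0 in np.arange(.02,.09,.01):
    kk=k&(abs(S[...,2]-z0)<.005);print("side",round(z0,2),kk.sum(),np.round(np.percentile(S[kk],[5,95],axis=0)[:,:2],3).tolist())
cv2.imwrite("pics/s3.png",np.hstack([cv2.resize(q2[225:285,335:410],(750,600),interpolation=2)])[:,:,::-1])
E
```

```text
-0.34 0 
-0.32 435 [0.071 0.072 0.073]
-0.31 3 [0.073 0.073 0.074]
-0.3 1 [0.071 0.071 0.071]
-0.28 566 [0.071 0.072 0.073]
-0.27 1053 [0.071 0.073 0.168]
-0.26 4279 [0.072 0.158 0.191]
-0.24 670 [0.071 0.072 0.073]
-0.22 684 [0.072 0.074 0.075]
-0.2 682 [0.071 0.072 0.073]
-0.18 577 [0.076 0.078 0.081]
-0.16 437 [0.065 0.067 0.069]
top -0.36 5 [0.415 0.418 0.422]
top -0.34 35 [0.406 0.425 0.435]
top -0.32 34 [0.428 0.432 0.436]
top -0.3 39 [0.433 0.437 0.439]
top -0.28 49 [0.433 0.436 0.438]
top -0.26 63 [0.157 0.433 0.437]
top -0.24 43 [0.417 0.427 0.434]
top -0.22 36 [0.417 0.428 0.432]
top -0.2 23 [0.07  0.073 0.08 ]
top -0.18 25 [0.076 0.08  0.084]
top -0.16 25 [0.064 0.068 0.073]
top -0.14 21 [-0.005  0.     0.004]
side 0.02 46 [[0.532, -0.337], [0.592, -0.292]]
side 0.03 24 [[0.543, -0.332], [0.589, -0.322]]
side 0.04 19 [[0.542, -0.335], [0.574, -0.282]]
side 0.05 55 [[0.545, -0.343], [0.576, -0.258]]
side 0.06 91 [[0.542, -0.342], [0.593, -0.256]]
side 0.07 141 [[0.551, -0.34], [0.584, -0.259]]
side 0.08 21 [[0.553, -0.315], [0.589, -0.285]]
```

View pics/s3.png

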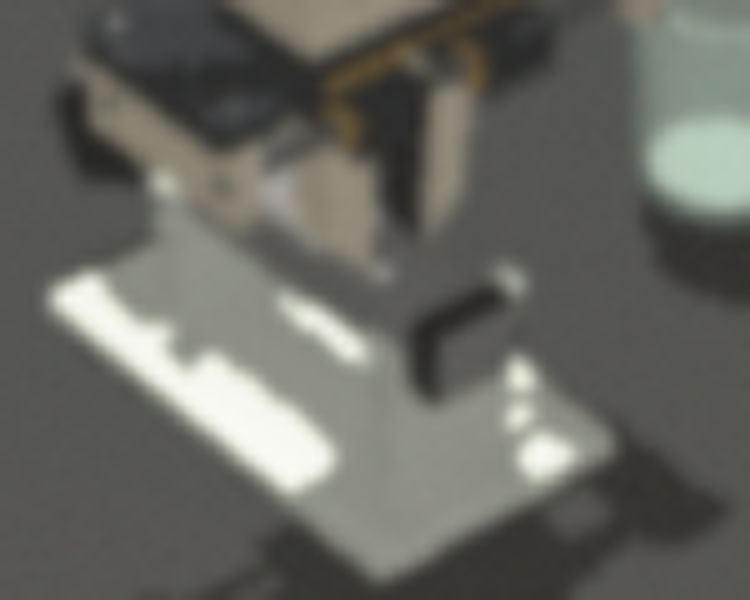

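```bash
python3 - <<'E'
from h import *
q2,d3=read_camera("side");S=cloud("side",d3)
for v in range(238,256,2):
    print(v,[(u,*np.round(S[v,u]*1000).astype(int).tolist()) for u in range(362,384,2)])
print(observe()["opening"])
E
```

```text
238 [(362, 497, -325, 171), (364, 532, -293, 135), (366, 523, -313, 152), (368, 527, -318, 152), (370, 530, -324, 154), (372, 534, -329, 156), (374, 545, -325, 148), (376, 552, -326, 145), (378, 583, -302, 116), (380, 589, -304, 115), (382, 699, -194, -4)]
240 [(362, 501, -321, 159), (364, 508, -321, 156), (366, -9223372036854775808, -9223372036854775808, -9223372036854775808), (368, 543, -300, 126), (370, 531, -323, 146), (372, 539, -323, 142), (374, 575, -292, 106), (376, 578, -298, 108), (378, 582, -302, 109), (380, 588, -306, 108), (382, 688, -207, 0)]
242 [(362, 502, -320, 151), (364, 540, -285, 111), (366, 548, -285, 107), (368, -9223372036854775808, -9223372036854775808, -9223372036854775808), (370, 554, -297, 111), (372, 661, -185, -9), (374, 579, -288, 94), (376, 578, -299, 101), (378, 585, -300, 98), (380, 593, -301, 95), (382, 684, -211, -4)]
244 [(362, 562, -249, 70), (364, 543, -281, 99), (366, 537, -297, 112), (368, 539, -305, 116), (370, 550, -302, 109), (372, 649, -199, -3), (374, 575, -292, 90), (376, 575, -302, 97), (378, 582, -304, 94), (380, 596, -298, 83), (382, 
[... 632 characters left out ...]
569, -290, 68), (374, 572, -296, 70), (376, 573, -305, 75), (378, 582, -304, 70), (380, 650, -240, -4), (382, 663, -236, -13)]
252 [(362, 557, -255, 44), (364, 553, -271, 56), (366, 557, -275, 56), (368, 552, -291, 69), (370, 553, -300, 74), (372, 560, -301, 71), (374, 569, -300, 65), (376, 569, -309, 71), (378, 572, -316, 74), (380, 577, -319, 74), (382, 651, -249, -7)]
254 [(362, 584, -224, 2), (364, 553, -270, 47), (366, 556, -277, 50), (368, 550, -293, 62), (370, 553, -300, 66), (372, 549, -313, 76), (374, 560, -310, 69), (376, 563, -317, 71), (378, 567, -321, 72), (380, 575, -322, 68), (382, 576, -331, 73)]
0.018375096501127956<stdin>:4: RuntimeWarning: invalid value encountered in cast
```

Although the TCP reads z=0.042, the finger tips end just above the handle at z≈0.075, and they closed on nothing. That puts the true tips about 30 mm higher than reported. I'll reopen and descend further, watching the force.

send_rows(targets=[[1, 0, 0, 0, 0], [1, 0, 0, 0, 0], [1, 0, 0, 0, 0], [1, 0, 0, 0, 0], [1, 0, 0, 0, 0]])

```text
time: 4.75
tool_pos: [0.5721, -0.2889, 0.0418]
tool_rot: [3.142, 0.0, 1.572]
contact_force: [-0.0, 0.2, -0.8]
opening: 0.0536
grip_force: 0.0
```

send_rows(targets=[[1, 0, 0, 0, 0], [1, 0, 0, 0, 0], [1, 0, 0, -0.01, 0], [1, 0, 0, -0.01, 0], [1, 0, 0, 0, 0]])

```text
time: 5.25
tool_pos: [0.5708, -0.2881, 0.0194]
tool_rot: [-3.138, -0.002, 1.572]
contact_force: [0.0, 0.0, -1.1]
opening: 0.0907
grip_force: 0.0
```

```bash
python3 - <<'E'
from h import *
q2,d3=read_camera("side");S=cloud("side",d3);p,d,W=wcloud()
im=np.hstack([cv2.resize(q2[215:285,335:410],(375,350),interpolation=2),cv2.resize(p[240:480,100:560],(420,350))])
cv2.imwrite("pics/s4.png",im[:,:,::-1])
E
```

```text
(no output)
```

View pics/s4.png

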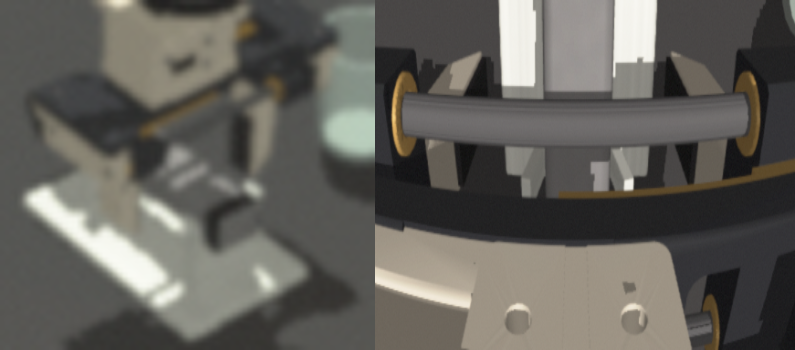

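```bash
python3 - <<'E'
from h import *
q2,d3=read_camera("side");S=cloud("side",d3)
c=calibration("side");K=c["intrinsics"];M=c["world_to_cam"]
for z in(.02,.03,.04,.05,.06,.07):
    w=M@[.52,-.29,z,1];print(z,K[0,2]+K[0,0]*w[0]/-w[2],K[1,2]-K[1,1]*w[1]/-w[2])
for v in range(246,266,2):print(v,[(u,*[int(x) for x in np.nan_to_num(np.round(S[v,u]*1000))]) for u in (356,358,360,362)])
print(observe()["tool_pos"])
E
```

```text
0.02 359.8929605394151 267.70757506120293
0.03 359.92343129345466 265.29918009288497
0.04 359.9540859129815 262.87625247749276
0.05 359.9849260672433 260.4386602784276
0.06 360.0159534457551 257.98626995717075
0.07 360.04716975860765 255.518946348897
246 [(356, 474, -325, 153), (358, 483, -324, 147), (360, 487, -328, 147), (362, 495, -328, 143)]
248 [(356, 483, -314, 133), (358, 482, -324, 140), (360, 490, -324, 136), (362, 496, -327, 135)]
250 [(356, 488, -308, 120), (358, 481, -326, 134), (360, 493, -322, 126), (362, 494, -329, 129)]
252 [(356, 478, -321, 125), (358, 480, -328, 128), (360, 487, -328, 125), (362, 516, -304, 95)]
254 [(356, 501, -293, 87), (358, 505, -298, 89), (360, 506, -306, 93), (362, 517, -303, 86)]
256 [(356, 510, -282, 68), (358, 505, -297, 80), (360, 508, -304, 83), (362, 520, -299, 74)]
258 [(356, 546, -239, 14), (358, 508, -294, 69), (360, 512, -299, 70), (362, 517, -303, 69)]
260 [(356, 550, -235, 1), (358, 548, -247, 10), (360, 511, -301, 64), (362, 520, -300, 58)]
262 [(356, 537, -250, 8), (358, 547, -248, 2), (360, 549, -255, 6), (362, 556, -258, 5)]
264 [(356, 533, -254, 5), (358, 534, -264, 11), (360, 536, -271, 14), (362, 547, -268, 7)]
[ 0.57204094 -0.28889597  0.02149442]
```

True tip is about tool z + 0.031. The fingers now straddle the handle; going 12 mm lower, then closing.

send_rows(targets=[[0.2, 0, 0, -0.012, 0], [0.2, 0, 0, 0, 0], [0.2, 0, 0, 0, 0], [0.2, 0, 0, 0, 0], [0.2, 0, 0, 0, 0]], grip_force=4)

```text
time: 5.9
tool_pos: [0.5723, -0.289, 0.01]
tool_rot: [3.141, 0.0, 1.572]
contact_force: [0.2, 0.4, -0.5]
opening: 0.0568
grip_force: 0.0
```

send_rows(targets=[[0.2, 0, 0, 0, 0], [0.2, 0, 0, 0, 0], [0.2, 0, 0, 0, 0], [0.2, 0, 0, 0, 0], [0.2, 0, 0, 0, 0]])

```text
time: 6.4
tool_pos: [0.5722, -0.289, 0.0099]
tool_rot: [3.141, 0.0, 1.572]
contact_force: [0.2, -0.7, 1.2]
opening: 0.0321
grip_force: 4.0
```

Gripped at 32 mm with 4 N. Next I'll lift the tail gently so that the nose stays down.

send_rows(targets=[[0.2, 0, 0, 0.005, 0], [0.2, 0, 0, 0.005, 0], [0.2, 0, 0, 0.005, 0], [0.2, 0, 0, 0.005, 0], [0.2, 0, 0, 0, 0]])

```text
time: 6.9
tool_pos: [0.5725, -0.2892, 0.0308]
tool_rot: [3.14, 0.001, 1.572]
contact_force: [0.2, -0.4, 0.3]
opening: 0.032
grip_force: 4.0
```

```bash
cat >> h.py <<'E'
def pitch(xc,y0,y1):
    """handle top profile from wrist cloud: z along y"""
    p,d,W=wcloud();m=(abs(W[...,0]-xc)<.010)&(W[...,2]<.33)
    for y in np.arange(y0,y1,.01):
        k=m&(abs(W[...,1]-y)<.003)
        if k.sum()>20: print(round(y,3),k.sum(),np.round(np.percentile(W[k][:,2],[10,50,90]),4))
    return p
E
python3 - <<'E'
from h import *
print(observe()["tool_pos"],observe()["opening"],observe()["grip_force"]);pitch(.572,-.33,-.12)
E
```

```text
[ 0.57252955 -0.28922912  0.03084357] 0.03199446725654609 3.9998964965343475
-0.31 98 [0.0958 0.0965 0.0972]
-0.3 751 [0.094  0.0951 0.096 ]
-0.28 755 [0.0891 0.0901 0.0909]
-0.27 1316 [0.0869 0.0883 0.1568]
-0.26 2944 [0.085  0.1453 0.1474]
-0.25 838 [0.0818 0.0828 0.0838]
-0.24 827 [0.0794 0.0804 0.0814]
-0.23 779 [0.077  0.078  0.0789]
-0.22 776 [0.0754 0.0773 0.0784]
-0.21 703 [0.0721 0.0731 0.0747]
-0.2 682 [0.0696 0.0706 0.0715]
-0.19 852 [0.0722 0.0746 0.0764]
-0.18 507 [0.0705 0.073  0.0752]
-0.17 395 [0.061  0.0634 0.0656]
-0.16 326 [0.0514 0.0539 0.0559]
-0.13 226 [-0.0019 -0.0007  0.0001]
```

The reader is pivoting as intended, 13.7° nose-down. A little more, then I'll lock the grip.

send_rows(targets=[[0.2, 0, 0, 0.005, 0], [0.2, 0, 0, 0.004, 0], [0.2, 0, 0, 0, 0], [0.2, 0, 0, 0, 0]])

```text
time: 7.35
tool_pos: [0.5719, -0.2884, 0.0387]
tool_rot: [-3.141, -0.001, 1.572]
contact_force: [-0.8, 3.4, -2.3]
opening: 0.0318
grip_force: 4.0
```

send_rows(targets=[[0.2, 0, 0, 0, 0], [0.2, 0, 0, 0, 0], [0.2, 0, 0, 0, 0]], grip_force=35)

```text
time: 7.65
tool_pos: [0.5719, -0.2885, 0.0385]
tool_rot: [-3.141, -0.001, 1.572]
contact_force: [-0.2, 3.9, -1.2]
opening: 0.0321
grip_force: 35.0
```

send_rows(targets=[[0.2, 0, 0, 0.01, 0], [0.2, 0, 0, 0.03, 0], [0.2, 0, 0, 0.03, 0], [0.2, 0, 0, 0.03, 0], [0.2, 0, 0, 0, 0]])

```text
time: 8.15
tool_pos: [0.5748, -0.2917, 0.145]
tool_rot: [3.132, 0.008, 1.571]
contact_force: [1.4, -0.6, -0.9]
opening: 0.0317
grip_force: 35.0
```

```bash
python3 - <<'E'
from h import *
o=observe();print(o["tool_pos"],o["opening"],o["grip_force"],o["contact_force"]);pitch(.572,-.33,-.12)
E
```

```text
[ 0.57481474 -0.2917327   0.14497288] 0.031711515798645964 34.99959468841553 [ 1.36105572 -0.55458714 -0.86213236]
-0.31 270 [0.2111 0.2119 0.2126]
-0.3 690 [0.2084 0.2094 0.2106]
-0.28 825 [0.2012 0.2023 0.2036]
-0.27 1757 [0.1982 0.2594 0.2796]
-0.26 2231 [0.1949 0.258  0.2607]
-0.25 804 [0.1908 0.192  0.1932]
-0.24 770 [0.1874 0.1886 0.1897]
-0.23 740 [0.1842 0.1854 0.1866]
-0.22 720 [0.1814 0.1834 0.1848]
-0.21 632 [0.1771 0.1782 0.1794]
-0.2 616 [0.1738 0.1748 0.1759]
-0.19 695 [0.1782 0.1796 0.1806]
-0.18 395 [0.1707 0.1735 0.1762]
-0.17 313 [0.1593 0.162  0.1646]
-0.16 210 [0.1486 0.1512 0.1531]
```

```bash
cat >> h.py <<'E'
def fitreader(p,W,xc,org,yaw,tops):
    """along-axis profile; returns pitch and origin(f,z) in plane through org with heading yaw"""
    u=np.array([np.cos(yaw),np.sin(yaw)]);l=np.array([-u[1],u[0]])
    D=W[...,:2]-np.array(org);f=D@u;s=D@l;z=W[...,2];g=p.astype(int).sum(2)
    k=(abs(s)<.009)&(f>tops[0])&(f<tops[1])&(z>tops[2])&(z<tops[3])
    c=np.polyfit(f[k],z[k],1)
    for _ in range(4):
        r=z-np.polyval(c,f);kk=k&(abs(r)<.003);c=np.polyfit(f[kk],z[kk],1)
    t=-np.arctan(c[0]);X=np.array([np.cos(t),-np.sin(t)]);Z=np.array([np.sin(t),np.cos(t)])
    P0=np.array([0,c[1]])
    a=(f-P0[0])*X[0]+(z-P0[1])*X[1];b=(f-P0[0])*Z[0]+(z-P0[1])*Z[1]+.028  # b = reader z
    k=(abs(s)<.015)&(a>0)&(a<.25)&(b>.014)&(b<.03)&(g<150)
    # head top plane: z=13+(120-x)tan30 beyond the peak
    e=a[k]-(.120-(b[k]-.013)/np.tan(np.pi/6))
    h,ed=np.histogram(e,np.arange(-.1,.2,.001));j=h.argmax();e=e[abs(e-ed[j])<.004]
    x0=np.median(e);o=P0+x0*X-.028*Z
    w=o+.112*X-.001*Z
    lat=np.median(s[(abs(b-.028)<.002)&(g>220)&(abs(s)<.03)&(abs(a-x0)<.07)])
    L=lambda q:np.round([*(np.array(org)+u*q[0]+l*lat),q[1]],4)
    print("pitch deg",np.degrees(t),"origin",L(o),"window",L(w),"n",len(e),"lat",lat)
    return t,L(o),L(w)
E
python3 - <<'E'
from h import *
z=np.load("w1.npz");fitreader(z["p"],z["W"],0,(.572,-.267),np.pi/2,(-.05,.06,.06,.08))
p,d,W=wcloud();np.savez("w2.npz",p=p,W=W);o=observe();print(o["tool_pos"])
fitreader(p,W,0,(.572,-.267),np.pi/2,(-.05,.06,.165,.215))
E
```

```text
pitch deg -0.47267540821246645 origin [ 0.5724 -0.2653  0.0445] window [ 0.5724 -0.1533  0.0444] n 997 lat -0.00038368493292950597
[ 0.57237327 -0.2898952   0.13965983]
pitch deg 18.307015910480164 origin [ 0.5735 -0.2719  0.1675] window [ 0.5735 -0.1659  0.1313] n 1396 lat -0.0014500403589383633
```

send_rows(targets=[[0.2, -0.005, 0.018, 0.002, -0.011], [0.2, -0.01, 0.03, 0, -0.02], [0.2, -0.01, 0.032, 0, -0.02], [0.2, -0.01, 0.032, 0, -0.02], [0.2, -0.01, 0.032, 0, -0.02]])

```text
time: 8.75
tool_pos: [0.5256, -0.1438, 0.139]
tool_rot: [-3.139, -0.0, 1.48]
contact_force: [-0.1, -0.6, -1.4]
opening: 0.0321
grip_force: 35.0
```

send_rows(targets=[[0.2, -0.01, 0.032, 0, -0.02], [0.2, -0.01, 0.032, 0, -0.02], [0.2, -0.01, 0.03, 0, -0.01], [0.2, -0.003, 0.014, 0, 0], [0.2, 0, 0, 0, 0]])

```text
time: 9.25
tool_pos: [0.4933, -0.0356, 0.1399]
tool_rot: [-3.14, 0.0, 1.433]
contact_force: [-0.8, -0.5, -1.8]
opening: 0.0318
grip_force: 35.0
```

```bash
python3 - <<'E'
from h import *
from scipy import ndimage as N
p,d,W=wcloud();o=observe();print(o["tool_pos"],o["tool_rot"])
fitreader(p,W,0,(.494,-.038),o["tool_rot"][2],(-.0,.09,.13,.22))
g=p.astype(int)
m=(g[...,0]-g[...,2]>9)&(abs(W[...,0]-.5185)<.04)&(abs(W[...,1]-.131)<.04)&(W[...,2]>.06)&(W[...,2]<.105)
l,n=N.label(m)
if n:
    m=l==1+np.argmax(N.sum(m,l,range(1,n+1)));m=N.binary_fill_holes(m);q=W[m];print("label",len(q),np.nanmean(q,0),np.nanmin(q,0),np.nanmax(q,0))
E
```

```text
[ 0.49397578 -0.0368594   0.14014488] [-3.14090801e+00  5.99394362e-04  1.43256395e+00]
pitch deg 17.928927867590478 origin [ 0.4962 -0.0172  0.1655] window [0.5109 0.088  0.1301] n 1378 lat 0.0006733548354099559
label 945 [0.49862803 0.13040463 0.0792831 ] [0.48273438 0.1216759  0.06959303] [0.51437341 0.13972108 0.08612439]
```

```bash
python3 - <<'E'
from h import *
p,d,W=wcloud();s,_=read_camera("side")
c=calibration("wrist");o=observe();K=c["intrinsics"]
T=np.eye(4);T[:3,:3]=Ro.from_euler("xyz",o["tool_rot"]).as_matrix();T[:3,3]=o["tool_pos"]
def proj(P):
    x,y,z,_=np.linalg.inv(T@c["hand_eye"])@[*P,1];y,z=-y,-z;r=np.hypot(x,y);t=np.arctan2(r,z)
    return K[0,2]+K[0,0]*t*x/r,K[1,2]+K[1,1]*t*y/r
u=np.array([.141,.99,0]);l=np.array([-.99,.141,0]);n=np.array([*(-.6157*u[:2]),.788]);e=np.cross(l,n)
C=np.array([.5185,.1308,.081])
im=p.copy()
for a,b in((0,0),(1,1),(1,-1),(-1,1),(-1,-1)):
    q=proj(C+a*.025*l+b*.016*e);print(q);cv2.circle(im,tuple(int(round(v)) for v in q),2,(255,0,0),-1)
im=im[0:200,220:440];cv2.imwrite("pics/w3.png",np.hstack([cv2.resize(im,(440,400)),cv2.resize(s[170:260,250:330],(356,400),interpolation=2)])[:,:,::-1])
E
```

```text
(np.float64(319.65034120864635), np.float64(2.724059740984984))
(np.float64(282.0061808316593), np.float64(-17.942917833149295))
(np.float64(284.0174269625122), np.float64(24.099724603023645))
(np.float64(357.3447299434941), np.float64(-17.865193234734818))
(np.float64(355.2393768465299), np.float64(24.17467769845763))
```

View pics/w3.png

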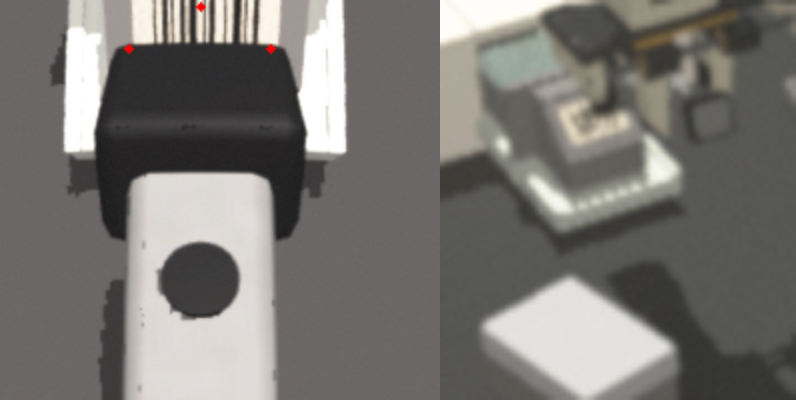

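The wrist view shows the head (200,140) facing the label, whose centre is at about (207,5), so the offset is about 2 mm. I'll trim that and hold.

send_rows(targets=[[0.2, 0.002, -0.002, 0.001, 0], [0.2, 0, 0, 0, 0], [0.2, 0, 0, 0, 0], [0.2, 0, 0, 0, 0], [0.2, 0, 0, 0, 0]])

```text
time: 9.9
tool_pos: [0.4961, -0.0391, 0.1418]
tool_rot: [3.142, 0.0, 1.431]
contact_force: [0.1, -0.4, -1.8]
opening: 0.0318
grip_force: 35.0
```

send_rows(targets=[[0.2, 0, 0, 0, 0], [0.2, 0, 0, 0, 0], [0.2, 0, 0, 0, 0], [0.2, 0, 0, 0, 0], [0.2, 0, 0, 0, 0]])

```text
time: 10.4
tool_pos: [0.4961, -0.0389, 0.1418]
tool_rot: [3.141, 0.0, 1.431]
contact_force: [-0.7, 0.3, -2.1]
opening: 0.0318
grip_force: 35.0
```

send_rows(targets=[[0.2, 0, 0, 0, 0], [0.2, 0, 0, 0, 0], [0.2, 0, 0, 0, 0], [0.2, 0, 0, 0, 0], [0.2, 0, 0, 0, 0]])

```text
time: 10.9
tool_pos: [0.4961, -0.0389, 0.1418]
tool_rot: [3.141, -0.0, 1.431]
contact_force: [-1.2, 0.5, -3.1]
opening: 0.0317
grip_force: 35.0
```

send_rows(targets=[[0.2, 0, 0, 0, 0], [0.2, 0, 0, 0, 0], [0.2, 0, 0, 0, 0], [0.2, 0, 0, 0, 0], [0.2, 0, 0, 0, 0]])

```text
time: 11.4
tool_pos: [0.4961, -0.0389, 0.1418]
tool_rot: [3.141, 0.0, 1.431]
contact_force: [-0.1, -0.8, -2.8]
opening: 0.0318
grip_force: 35.0
```

```bash
python3 - <<'E'
from h import *
p,d,W=wcloud();o=observe();print(o["time"],o["tool_pos"],o["tool_rot"])
fitreader(p,W,0,(.496,-.038),o["tool_rot"][2],(-.0,.09,.13,.22))
E
```

```text
11.45 [ 0.49609245 -0.03892861  0.14177495] [3.14152364e+00 1.92281404e-06 1.43080388e+00]
pitch deg 18.07850928360769 origin [ 0.4991 -0.0202  0.1673] window [0.5139 0.085  0.1316] n 1319 lat -0.0005564543016711381
```

The pointing held for about 2 s. Carrying it back over the cradle.

send_rows(targets=[[0.2, 0.004, -0.018, 0.01, 0.01], [0.2, 0.009, -0.03, 0.01, 0.02], [0.2, 0.01, -0.032, 0, 0.02], [0.2, 0.01, -0.032, 0, 0.02], [0.2, 0.01, -0.032, 0, 0.02]])

```text
time: 11.95
tool_pos: [0.5394, -0.1842, 0.1619]
tool_rot: [3.141, 0.0, 1.522]
contact_force: [0.7, -0.2, -1.8]
opening: 0.0318
grip_force: 35.0
```

send_rows(targets=[[0.2, 0.01, -0.032, 0, 0.02], [0.2, 0.01, -0.032, 0, 0.02], [0.2, 0.01, -0.03, 0, 0.01], [0.2, 0.003, -0.014, 0, 0], [0.2, 0, 0, 0, 0]])

```text
time: 12.45
tool_pos: [0.572, -0.293, 0.1609]
tool_rot: [-3.141, 0.0, 1.568]
contact_force: [-0.0, 0.6, -2.1]
opening: 0.0318
grip_force: 35.0
```

send_rows(targets=[[0.2, 0, 0, -0.02, 0], [0.2, 0, 0, -0.03, 0], [0.2, 0, 0, -0.03, 0], [0.2, 0, 0, -0.02, 0], [0.2, 0, 0, 0, 0]])

```text
time: 12.95
tool_pos: [0.57, -0.2885, 0.0585]
tool_rot: [-3.136, -0.004, 1.572]
contact_force: [-0.0, 1.1, -3.1]
opening: 0.0317
grip_force: 35.0
```

```bash
python3 - <<'E'
from h import *
p,d,W=wcloud();o=observe();print(o["time"],o["tool_pos"],o["tool_rot"],o["contact_force"])
fitreader(p,W,0,(.572,-.267),o["tool_rot"][2],(-.04,.06,.07,.16))
E
```

```text
13.0 [ 0.57127321 -0.28946828  0.06075849] [-3.13901080e+00 -2.02297212e-03  1.57148158e+00] [ 0.69817682 -0.39699073 -1.45153116]
pitch deg 17.79531988971195 origin [ 0.5704 -0.2698  0.0842] window [ 0.5703 -0.1635  0.049 ] n 1404 lat 0.0016285795527100735
```

send_rows(targets=[[0.2, 0.001, -0.001, -0.01, 0], [0.2, 0, 0, -0.008, 0], [0.2, 0, 0, 0, 0], [0.2, 0, 0, 0, 0]])

```text
time: 13.4
tool_pos: [0.5729, -0.2919, 0.0437]
tool_rot: [-3.141, -0.0, 1.571]
contact_force: [-0.5, 0.6, -2.7]
opening: 0.0323
grip_force: 35.0
```

send_rows(targets=[[0.2, 0, 0, 0, 0], [0.2, 0, 0, 0, 0], [0.2, 0, 0, -0.004, 0], [0.2, 0, 0, -0.004, 0], [0.2, 0, 0, -0.004, 0]], grip_force=4)

```text
time: 13.9
tool_pos: [0.5734, -0.2919, 0.0315]
tool_rot: [3.141, -0.0, 1.57]
contact_force: [-0.6, 0.9, -2.1]
opening: 0.032
grip_force: 4.0
```

send_rows(targets=[[0.2, 0, 0, -0.004, 0], [0.2, 0, 0, -0.004, 0], [0.2, 0, 0, -0.004, 0], [0.2, 0, 0, -0.004, 0], [0.2, 0, 0, 0, 0]])

```text
time: 14.4
tool_pos: [0.5728, -0.2918, 0.015]
tool_rot: [-3.141, -0.001, 1.571]
contact_force: [-0.2, -0.9, -0.9]
opening: 0.0319
grip_force: 4.0
```

```bash
python3 - <<'E'
from h import *
p,d,W=wcloud();o=observe();print(o["time"],o["tool_pos"],o["contact_force"])
fitreader(p,W,0,(.572,-.267),o["tool_rot"][2],(-.04,.06,.05,.12))
E
```

```text
14.45 [ 0.57286317 -0.29175757  0.01530972] [-0.34324689  0.18382409 -1.73923478]
pitch deg 1.8580061197284923 origin [ 0.573  -0.2678  0.0469] window [ 0.573  -0.1559  0.0423] n 1346 lat -0.00103340907674572
```

send_rows(targets=[[0.2, 0, 0.002, -0.003, 0], [0.2, 0, 0, -0.002, 0], [0.2, 0, 0, 0, 0], [1, 0, 0, 0, 0], [1, 0, 0, 0, 0]])

```text
time: 14.95
tool_pos: [0.573, -0.2898, 0.0108]
tool_rot: [-3.142, -0.0, 1.571]
contact_force: [0.1, 0.1, -0.2]
opening: 0.0438
grip_force: 0.0
```

send_rows(targets=[[1, 0, 0, 0, 0], [1, 0, 0, 0, 0], [1, 0, 0, 0, 0], [1, 0, 0, 0, 0], [1, 0, 0, 0, 0]])

```text
time: 15.45
tool_pos: [0.5731, -0.2899, 0.0108]
tool_rot: [3.142, -0.0, 1.571]
contact_force: [0.1, -0.3, -0.2]
opening: 0.0837
grip_force: 0.0
```

send_rows(targets=[[1, 0, 0, 0.02, 0], [1, 0, 0, 0.03, 0], [1, 0, 0, 0.04, 0], [1, 0, 0, 0.04, 0], [1, 0, 0, 0, 0]])

```text
time: 15.95
tool_pos: [0.576, -0.2918, 0.1476]
tool_rot: [3.132, 0.007, 1.571]
contact_force: [-0.1, -0.1, -0.1]
opening: 0.0917
grip_force: 0.0
```

```bash
python3 - <<'E'
from h import *
p,d,W=wcloud();o=observe();print(o["time"],o["tool_pos"],o["contact_force"])
fitreader(p,W,0,(.572,-.267),o["tool_rot"][2],(-.04,.06,.05,.12))
E
```

```text
16.0 [ 0.57467901 -0.29092885  0.1443063 ] [ 0.5325243   0.93177627 -0.03017099]
pitch deg -0.5875152599102188 origin [ 0.5734 -0.2653  0.0444] window [ 0.5734 -0.1533  0.0446] n 1219 lat -0.0014280454079957632
```

The reader is back within about 1 mm of where it was. Now to the cassette with the fingers shut.

send_rows(targets=[[0, -0.004, 0.02, 0, -0.01], [0, -0.008, 0.04, 0, -0.015], [0, -0.008, 0.04, 0, -0.015], [0, -0.008, 0.04, 0, -0.02], [0, -0.008, 0.04, 0, -0.02]])

```text
time: 16.5
tool_pos: [0.5357, -0.1082, 0.1393]
tool_rot: [-3.139, -0.001, 1.489]
contact_force: [-0.0, 0.6, 0.9]
opening: 0.0566
grip_force: 0.0
```

send_rows(targets=[[0, -0.008, 0.04, 0, -0.02], [0, -0.008, 0.04, 0, -0.02], [0, -0.008, 0.04, 0, -0.02], [0, -0.004, 0.035, 0, 0], [0, 0, 0, 0, 0]])

```text
time: 17.0
tool_pos: [0.5073, 0.0488, 0.1396]
tool_rot: [-3.139, -0.001, 1.435]
contact_force: [0.4, -0.4, 0.9]
opening: 0.0167
grip_force: 0.0
```

send_rows(targets=[[0, 0, 0, -0.03, 0], [0, 0, 0, -0.03, 0], [0, 0, 0, -0.03, 0], [0, 0, 0, -0.02, 0], [0, 0, 0, 0, 0]])

```text
time: 17.5
tool_pos: [0.5063, 0.0445, 0.0274]
tool_rot: [-3.134, 0.001, 1.43]
contact_force: [-0.2, 0.2, 0.2]
opening: 0.0004
grip_force: 0.0
```

send_rows(targets=[[0, 0.002, 0, -0.01, 0], [0, 0, 0, -0.006, 0], [0, 0, 0, 0, 0], [0, 0, 0, 0, 0]])

```text
time: 17.9
tool_pos: [0.5114, 0.045, 0.0152]
tool_rot: [3.141, 0.0, 1.431]
contact_force: [0.2, 0.8, 1.0]
opening: 0.0004
grip_force: 0.0
```

```bash
python3 - <<'E'
from h import *
o=observe();print(o["tool_pos"],o["contact_force"])
q,d=read_camera("side");S=cloud("side",d)
k=(abs(S[...,0]-.507)<.025)&(abs(S[...,1]-.046)<.016)&(S[...,2]>.015)
z=np.sort(S[k][:,2]);print(len(z),z[:12].round(3));print(np.histogram(z,np.arange(.01,.16,.01)))
im=cv2.resize(q[150:240,240:360],(800,600),interpolation=2);cv2.imwrite("pics/s5.png",im[:,:,::-1])
E
```

```text
[0.5114075  0.04498589 0.01520607] [0.23982265 0.7819666  1.02320727]
212 [0.045 0.046 0.049 0.049 0.049 0.051 0.054 0.055 0.056 0.056 0.056 0.057]
(array([ 0,  0,  0,  5, 13, 22, 25, 25, 14,  1,  0,  1,  1,  0]), array([0.01, 0.02, 0.03, 0.04, 0.05, 0.06, 0.07, 0.08, 0.09, 0.1 , 0.11,
       0.12, 0.13, 0.14, 0.15]))
```

View pics/s5.png

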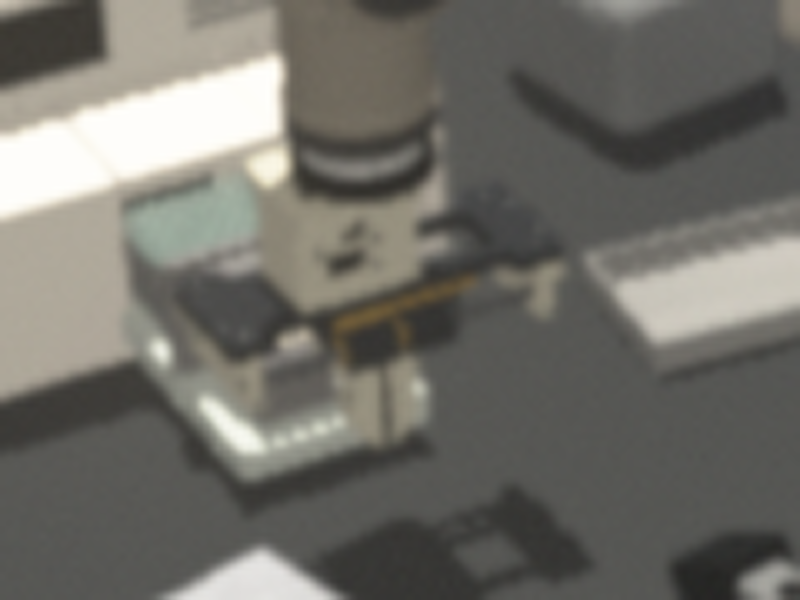

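```bash
python3 -c "
from h import *
print(calibration('wrist')['hand_eye'].round(3))"
```

```text
[[ 0.     0.968  0.25   0.066]
 [ 1.    -0.    -0.     0.   ]
 [-0.     0.25  -0.968 -0.191]
 [ 0.     0.     0.     1.   ]]
```

send_rows(targets=[[0, 0.002, 0.015, 0, 0], [0, 0.002, 0.015, 0, 0], [0, 0.001, 0.01, 0, 0], [0, 0.001, 0.006, 0, 0], [0, 0.001, 0.006, 0, 0]])

```text
time: 18.45
tool_pos: [0.518, 0.098, 0.0148]
tool_rot: [-3.142, 0.0, 1.432]
contact_force: [-1.4, -3.5, 1.4]
opening: 0.0005
grip_force: 1.7
```

Contact at about 3.5 N, as expected. Pushing on gently.

send_rows(targets=[[0, 0.001, 0.009, 0, 0], [0, 0.0015, 0.01, 0, 0], [0, 0.0015, 0.01, 0, 0], [0, 0.001, 0.009, 0, 0], [0, 0.001, 0.008, 0, 0]])

```text
time: 18.95
tool_pos: [0.5246, 0.1438, 0.0148]
tool_rot: [3.141, -0.0, 1.431]
contact_force: [1.1, -2.7, -0.0]
opening: 0.0
grip_force: 1.2
```

send_rows(targets=[[0, 0.0005, 0.004, 0, 0], [0, 0.0005, 0.003, 0, 0], [0, 0.0005, 0.003, 0, 0], [0, 0, 0, 0, 0]])

```text
time: 19.35
tool_pos: [0.5254, 0.1534, 0.0148]
tool_rot: [-3.141, -0.0, 1.431]
contact_force: [0.2, -0.4, -0.0]
opening: 0.0005
grip_force: 0.0
```

send_rows(targets=[[0, 0.0005, 0.003, 0, 0], [0, 0.0005, 0.003, 0, 0]])

```text
time: 19.55
tool_pos: [0.5261, 0.159, 0.0147]
tool_rot: [-3.141, 0.0, 1.43]
contact_force: [-1.2, -2.1, 0.7]
opening: 0.001
grip_force: 1.1
```

send_rows(targets=[[0, 0.0005, 0.003, 0, 0], [0, 0, 0.002, 0, 0]])

```text
time: 19.75
tool_pos: [0.5264, 0.1609, 0.0147]
tool_rot: [-3.14, 0.006, 1.432]
contact_force: [-2.3, -24.9, 6.8]
opening: 0.0004
grip_force: 12.4
```

The force rose to 25 N at the predicted place, so the cassette is home. Backing off and checking.

send_rows(targets=[[0, 0, 0, 0, 0], [0, 0, 0, 0, 0], [0, -0.002, -0.01, 0, 0], [0, -0.005, -0.03, 0, 0], [0, -0.005, -0.04, 0, 0]])

```text
time: 20.25
tool_pos: [0.5151, 0.0846, 0.0148]
tool_rot: [3.141, -0.001, 1.433]
contact_force: [0.3, -0.5, -0.8]
opening: 0.0005
grip_force: 0.0
```

send_rows(targets=[[0, -0.005, -0.03, 0.02, 0], [0, 0, -0.02, 0.04, 0], [0, 0, 0, 0.04, 0], [0, 0, 0, 0.04, 0], [0, 0, 0, 0, 0]])

```text
time: 20.75
tool_pos: [0.5136, 0.034, 0.1603]
tool_rot: [3.13, -0.001, 1.43]
contact_force: [0.8, 0.2, -0.1]
opening: 0.0003
grip_force: 0.0
```

```bash
python3 - <<'E'
from h import *
p,d=read_camera("top");W=cloud("top",d);z=np.load("top0.npz");W0=cloud("top",z["d"]);o=observe();print(o["time"],o["tool_pos"],o["contact_force"])
from scipy import ndimage as N
g=p.astype(int);k=(g[...,0]-g[...,2]>9)&(abs(W[...,0]-.53)<.05)&(abs(W[...,1]-.195)<.045)&(W[...,2]>.06)&(W[...,2]<.11)
l,n=N.label(k);k=l==1+np.argmax(N.sum(k,l,range(1,n+1)));print("label",k.sum(),np.nanmean(W[N.binary_fill_holes(k)],0))
w,_,Ww=wcloud();print(np.nanmin(Ww[...,1]))
for a,b in((345,145),(403,145),(268,135),(328,295),(497,222),(465,295),(447,170)):print(np.abs(g[b-20:b+20,a-20:a+20]-z["p"][b-20:b+20,a-20:a+20]).mean().round(1),end=" ")
m=(abs(W[...,2]-.073)<.004)&(abs(W[...,0]-.572)<.03)&(abs(W[...,1]+.265)<.09);print(m.sum(),rect(W[m][:,:2]))
E
```

```text
20.8 [0.5118879  0.03417429 0.15740742] [-0.14334898 -0.828186   -1.60799693]
label 261 [0.52715624 0.19717774 0.08386126]
-1.6220235071731506
1.5 1.6 2.4 3.7 2.0 1.7 1.4 593 ((568.9031982421875, -257.4285888671875), (53.924503326416016, 161.747802734375), 0.3586040437221527)
```

```bash
python3 -c "
from cell import *
print(observe()['qvel'].round(4));print(hand_in())"
```

```text
[ 0.0014  0.0359  0.04   -0.0019 -0.0064  0.0003]
the job is handed in; nothing more can be done
None
```

The job is handed in at about 21 s of the 61 s limit; the hand-in returned no verdict. The reader was pointed at the label for about 2 s and is back within about 1 mm of where it lay. The cassette was pushed until it stopped hard at about 25 N, after roughly 67 mm of travel, and the bystanders look unmoved in the top view.

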